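# Line up the sample transformers by size

### The arm

A 6-joint arm with a two-finger parallel gripper is mounted at the origin on the work surface. World frame = base frame: x ahead of the robot, y to its left, z up, the work surface at z = 0. Lengths are in m, angles in rad, forces in N, time in s.
With the tool pointing down it reaches from about 0.375 to 0.825 m from the base axis. Payload 5.5 kg.
Tool frame: the origin (TCP) lies on the centre line of the jaws, within the pads' length; the fingertips stand 25 mm ahead of it and the grasp point (between the pads) lies 6 mm ahead of it; z points along the fingers, y is the line along which they close (so a half turn about z gives the same grasp; the last joint's range is limited). The gripper opens to 85 mm and grips with 20 to 120 N. Pads are 22 mm wide; open, the fingers measure 114 mm over their backs; the gripper's body (76 mm by 85 mm) begins 54 mm behind the grasp point. The pads swing forward as they close: fully open they stand 13 mm farther back than shut.
Start: joints at [1.191, 0.314, -0.047, 1.21, 0, 1.571], TCP at [0.222, 0.557, 0.256] pointing down, gripper open.
Joint ranges: [-2.67, 2.67], [-0.69, 1.73], [-1.03, 1.25], [-2.08, 2.16], [-1.42, 1.45], [-3.14, 3.14]. Speed limits (rad/s): [2.39, 2.39, 3.01, 3.14, 3.14, 3.14].

### API

Orientations are given as a unit quaternion [x, y, z, w].
In Python, from workcell import read_state, get_image, camera_model, job_done gives the robot as it stands.
- The arm moves only by the tool send_rows, never from a script. Its argument "deltas" is a list of rows, each an object of numbers: "dx", "dy", "dz": the shift along the tool's x, y, z in normalised numbers (1 is 0.8 m); "turn": the turn about the tool's z in normalised numbers (1 is pi rad); "hand": the closure, from 0 (fully open) to 1 (shut). In form: [{"dx": .., "dy": .., "dz": .., "turn": .., "hand": ..}, ...]. A call has 1 to 10 rows; each row is the pose to reach, as a shift and turn from the pose commanded when the call began, along the tool's axes at that moment; what a row does not reach only later rows make up. A row lasts 1/8 s, in which the tool goes at most 62.5 mm and 10.7 degrees, less where a joint would pass 70% of its speed; a pose out of reach is approached as far as the arm can. A call with a gripper value outside its range is refused whole. The fingers move at their own pace and stop on an object; "force" is the grip in N (left out, the last holds). Time passes only in rows, so rows that repeat a pose let the fingers close. It gives the time, the measured TCP pose, the force, the opening and the grip force at its end, in the units of the state.
- read_state(): the state, without advancing time (a new reading comes with each control period).
- get_image(name): name is "scene" or "top"; returns the picture (420x560x3 uint8, red, green, blue); there is no depth.
- camera_model(name): a dict with "K" (3x3 intrinsics, pixels), "origin" and "rotation" of the camera in the world. Camera axes: x right, y down, z forward; pixel columns grow to the right and rows downward; lengths in m; the calibration is good to about 2 mm. A picture is of the moment at which its call begins. camera_model takes no time and is no camera call.
- job_done(): hands the job in; it is judged then, once.
The state is a dict: "time": time; "joints": joint angles; "qvel": joint speeds; "joint_efforts": joint torques, N m; "tool_pos": TCP position; "tcp_rot": TCP orientation; "contact_force": force on the tool from outside, world axes, zero at the start; "wrist_torque": the same for the moment, N m; "gripper_width": finger opening in m; "grasp_force": force on a finger pad.
Only numpy, scipy, OpenCV 4.12 (cv2) and the standard library are available. Lean on these libraries where they do the work, as an engineer would, in place of code of your own. Each camera call takes 0.05 s, during which the arm holds its last target. There are 200 camera calls.

### The job

Set out the four black transformers as the inspection line's sample row: one on each fibreboard pad, in order of size, with the smallest on the end pad beside the aluminium end stop and the largest at the other end. Each stands upright in the middle of its pad, squared up with its long side along the pad's long side.

Things in the scene. Friction and masses are not known exactly. Their poses are not given: they have to be found in the camera images.
- tiny: the smallest of the four black potted transformers, a loose upright block 38 mm long (its own x) by 28 mm wide (y) by 26 mm high, with a plain white label on top; the middle 22 mm of its length is full height, and an 8 mm terminal ledge with three steel screw heads at each end is half as high; the 28 mm width is flat-sided all along. Origin: centre of its underside, z up
- small: the second smallest of the four black potted transformers, a loose upright block 44 mm long (its own x) by 32 mm wide (y) by 36 mm high, with a plain white label on top; the middle 28 mm of its length is full height, and an 8 mm terminal ledge with three steel screw heads at each end is half as high; the 32 mm width is flat-sided all along. Origin: centre of its underside, z up
- medium: the second largest of the four black potted transformers, a loose upright block 50 mm long (its own x) by 37 mm wide (y) by 46 mm high, with a plain white label on top; the middle 34 mm of its length is full height, and an 8 mm terminal ledge with three steel screw heads at each end is half as high; the 37 mm width is flat-sided all along. Origin: centre of its underside, z up
- large: the largest of the four black potted transformers, a loose upright block 56 mm long (its own x) by 42 mm wide (y) by 57 mm high, with a plain white label on top; the middle 40 mm of its length is full height, and an 8 mm terminal ledge with three steel screw heads at each end is half as high; the 42 mm width is flat-sided all along. Origin: centre of its underside, z up
- pad_a: one of four identical fixed tan fibreboard pads, about 100 mm apart centre to centre in a straight row on the blue bench, 82 mm long (its own x, across the row) by 66 mm wide (y, along the row) by 4 mm thick, flat, with a thin dark outline rectangle; an end pad of the row; in row order the pads are pad_a, pad_b, pad_c, pad_d. Origin: centre of its underside on the bench, so its top is 4 mm above
- pad_b: one of four identical fixed tan fibreboard pads, about 100 mm apart centre to centre in a straight row on the blue bench, 82 mm long (its own x, across the row) by 66 mm wide (y, along the row) by 4 mm thick, flat, with a thin dark outline rectangle; an inner pad of the row; in row order the pads are pad_a, pad_b, pad_c, pad_d. Origin: centre of its underside on the bench, so its top is 4 mm above
- pad_c: one of four identical fixed tan fibreboard pads, about 100 mm apart centre to centre in a straight row on the blue bench, 82 mm long (its own x, across the row) by 66 mm wide (y, along the row) by 4 mm thick, flat, with a thin dark outline rectangle; an inner pad of the row; in row order the pads are pad_a, pad_b, pad_c, pad_d. Origin: centre of its underside on the bench, so its top is 4 mm above
- pad_d: one of four identical fixed tan fibreboard pads, about 100 mm apart centre to centre in a straight row on the blue bench, 82 mm long (its own x, across the row) by 66 mm wide (y, along the row) by 4 mm thick, flat, with a thin dark outline rectangle; an end pad of the row; in row order the pads are pad_a, pad_b, pad_c, pad_d. Origin: centre of its underside on the bench, so its top is 4 mm above
- end_stop: fixed aluminium bar, 70 mm long (its own x, across the row), 16 mm thick (y) and 35 mm high, two dark screw heads on top; stands at one end of the row, about 68 mm from the centre of pad_a or of pad_d (it varies). A copper-wire spool, 42 mm across and 32 mm high, not part of the job, stands at the other end. Nothing loose nearby is over 75 mm high. Origin: centre of its underside
There are look-alikes about, which are no part of the job. What is shaped like the small but red is not meant. Leave any red look-alike of the tiny alone.

How it is judged:
By the outcome, as a careful person would: the job done as asked, in the order asked, and still so for the second after the job is handed in, with the robot touching nothing.
It also fails if it takes over 93 s, if anything falls off the work surface, if the arm or the gripper's body presses on something with over 40 N, if the wrist force passes 120 N, or if a joint passes its speed limit or range.

## Working session

There is one attempt and no reset: what is moved stays moved. The work goes in short steps, Python scripts to look and compute and a tool call to move; the robot and the scene stay as the last step left them, time stands still between calls to the robot, and variables do not carry over. Pictures are saved under pics/ and viewed, at most 14 in all, crops included, and the job is handed in when it is done.

Besides the shell and the picture viewer there is one more tool, called after ">>>" as name(argument=value, ...), one argument or row to a line, values as JSON. send_rows: Moves the arm, as the interface text tells. Its arguments: {"type":"object","properties":{"deltas":{"type":"array"},"force":{"type":"number"}},"required":["deltas"]}

```bash
mkdir -p pics
python3 - <<'E'
from workcell import *
import cv2
for n in("top","scene"):
    im=get_image(n); cv2.imwrite(f"pics/{n}0.png",im[:,:,::-1]); c=camera_model(n); print(n,c)
s=read_state();print(s["tool_pos"],s["tcp_rot"],s["time"])
E
```

```text
top {'K': array([[426.61121854,   0.        , 278.5275305 ],
       [  0.        , 426.61121854, 205.36880179],
       [  0.        ,   0.        ,   1.        ]]), 'origin': array([0.42677227, 0.03887065, 1.09504152]), 'rotation': array([-0.70113619,  0.7117998 , -0.03052079,  0.02859318])}
scene {'K': array([[485.49670822,   0.        , 284.53097544],
       [  0.        , 485.49670822, 205.57380196],
       [  0.        ,   0.        ,   1.        ]]), 'origin': array([1.40637435, 0.41642708, 0.63884517]), 'rotation': array([ 0.46967752,  0.74145896, -0.40439923, -0.25710485])}
[0.22225427 0.55681055 0.25551325] [ 1.88756234e-01  9.82023674e-01 -7.52332655e-04 -1.44368344e-04] 0.1
```

View pics/top0.png

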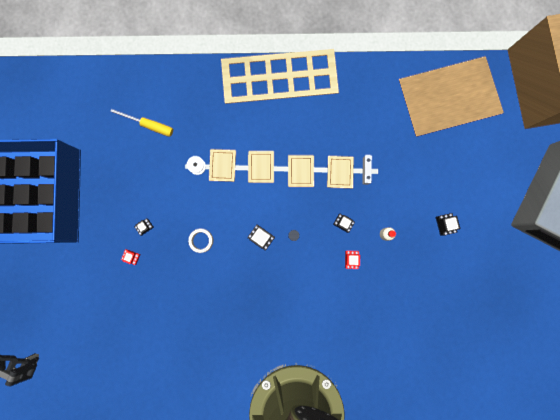

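View pics/scene0.png

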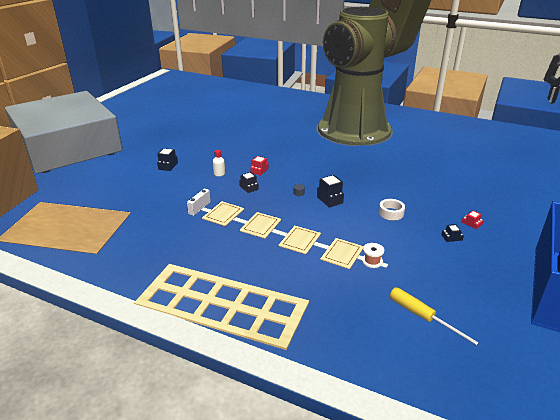

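The top view shows the pad row at about (222–341, 165–172), with the end stop at (369,168) on the right and the spool on the left. The black blocks are at (144,227), (261,237), (344,223) and (448,224). The red look-alikes are at (130,257) and (353,260).

```bash
cat > h.py <<'E'
from workcell import *
import cv2, numpy as np
from scipy.spatial.transform import Rotation as R
def ray(n,px,z):
    c=camera_model(n); px=np.atleast_2d(px).astype(float)
    d=np.c_[px,np.ones(len(px))]@np.linalg.inv(c["K"]).T@R.from_quat(c["rotation"]).as_matrix().T
    o=np.array(c["origin"]); return o+d*((z-o[2])/d[:,2])[:,None]
def proj(n,p):
    c=camera_model(n); q=(np.atleast_2d(p)-c["origin"])@R.from_quat(c["rotation"]).as_matrix(); q=q@c["K"].T
    return q[:,:2]/q[:,2:]
def rect(w):  # centre, long, short, angle of long side (deg)
    (cx,cy),(a,b),t=cv2.minAreaRect((w[:,:2]*1000).astype(np.float32))
    if a<b:a,b,t=b,a,t+90
    return np.round([cx,cy,a,b,(t+90)%180-90],1)
def comps(m,lo,hi):
    cs,_=cv2.findContours(m.astype(np.uint8),cv2.RETR_EXTERNAL,cv2.CHAIN_APPROX_NONE)
    return [c[:,0] for c in cs if lo<=cv2.contourArea(c)<=hi]
def padmask(im):
    h=cv2.cvtColor(im,cv2.COLOR_RGB2HSV); return (h[...,0]>10)&(h[...,0]<35)&(h[...,1]>40)&(h[...,2]>120)
E
python3 - <<'E'
from h import *
im=cv2.imread("pics/top0.png")[:,:,::-1].copy()
big=[]
for c in comps(padmask(im),400,1500):
    m=c.mean(0)
    if m[1]>130: print("pad",m.round(1),rect(ray("top",c,.004)))
H={"tiny":.026,"small":.036,"medium":.046,"large":.057}
w=(im.min(2)>150)
for c in comps(w,20,400):
    m=c.mean(0)
    if m[1]<140 or m[0]>500: continue
    print("white",m.round(1),[ (k,list(rect(ray("top",c,z)))) for k,z in list(H.items())[::3]])
print(cv2.countNonZero(0+(w*1).astype(np.uint8)))
b=im.max(2)<75
for c in comps(b|w,40,1500):
    m=c.mean(0)
    if m[1]<200 or m[0]<90 or m[0]>500:continue
    print("blk",m.round(1),rect(ray("top",c,.02)))
C=[im[y-25:y+25,x-25:x+25] for x,y in((144,227),(344,223),(448,224),(261,237))]
cv2.imwrite("pics/crop.png",cv2.resize(np.hstack(C),None,fx=4,fy=4,interpolation=cv2.INTER_CUBIC)[:,:,::-1])
E
```

```text
pad [296.3 390. ] [ 51.8  -2.1 229.5 124.6  89.1]
pad [339.9 171.9] [ 603.6 -123.8   81.1   64.5   -1.7]
pad [300.5 170.7] [606.6 -23.   78.5  64.8  -1. ]
pad [260.7 166.3] [619.9  80.4  81.1  64.8  -0.8]
pad [221.8 164.9] [625.3 179.8  78.5  66.9  -0.9]
white [326. 384.] [('tiny', [np.float64(79.1), np.float64(-73.5), np.float64(19.5), np.float64(18.8), np.float64(89.1)]), ('large', [np.float64(89.2), np.float64(-70.2), np.float64(18.9), np.float64(18.3), np.float64(89.1)])]
white [265.7 384.7] [('tiny', [np.float64(80.2), np.float64(72.3), np.float64(21.2), np.float64(19.4), np.float64(-0.7)]), ('large', [np.float64(90.3), np.float64(71.4), np.float64(20.6), np.float64(18.9), np.float64(-0.7)])]
white [353.  259.9] [('tiny', [np.float64(378.3), np.float64(-148.0), np.float64(22.4), np.float64(19.9), np.float64(-1.7)]), ('large', [np.float64(379.7), np.float64(-142.6), np.float64(21.7), np.float64(19.4), np.float64(-1.7)])]
white [127.1 256. ] [('tiny', [np.float64(395.1), np.float64(414.4), np.float64(20.5), np.float64(18.6), np.float64(63.0)]), ('large', [np.float64(396.1), np.flo
[... 1275 characters left out ...]
np.float64(-200.5), np.float64(69.4), np.float64(30.4), np.float64(-1.8)]), ('large', [np.float64(601.3), np.float64(-193.5), np.float64(67.4), np.float64(29.5), np.float64(-1.8)])]
36914
blk [326. 384.] [ 77.1 -74.1  19.6  19.   89.1]
blk [265.7 384.7] [78.3 72.5 21.3 19.5 -0.7]
blk [353.  259.9] [ 378.  -149.1   22.5   20.    -1.7]
blk [127.1 256. ] [395.  416.5  20.6  18.7  63. ]
blk [388.2 233.4] [ 441.7 -240.2   27.6   27.6   -0.9]
blk [260.1 237. ] [437.5  81.6  53.5  40.2  53.7]
blk [199.9 240.4] [431.4 233.7  58.9  58.   44.6]
blk [143.4 226.3] [469.  375.7  37.2  28.3 -56.1]
blk [342.8 222.3] [ 471.1 -127.9   41.5   32.9   62.1]
blk [447.3 223.9] [ 464.6 -390.9   52.1   47.9  -77.6]
```

View pics/crop.png

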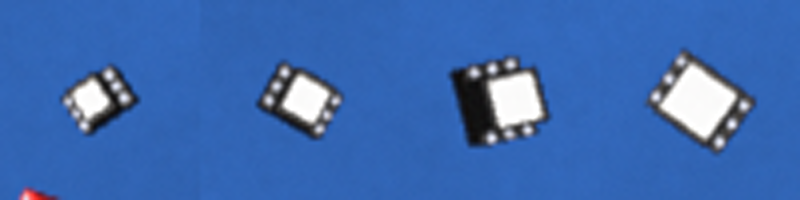

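The crop shows the terminal screws, which give the long axes: tiny runs up-right, small and large up-left, and medium almost vertical. I'll refine the centres and angles at sub-pixel level.

```bash
cat >> h.py <<'E'
def moms(n,mask,z):  # moments of filled mask as world area -> centre mm, angle of major axis deg, size
    ys,xs=np.nonzero(mask); w=ray(n,np.c_[xs,ys],z)[:,:2]*1000
    c=w.mean(0); l,v=np.linalg.eigh(np.cov((w-c).T)); a=np.degrees(np.arctan2(v[1,1],v[0,1]))
    return np.round([*c,(a+90)%180-90,*np.sqrt(12*l[::-1])],1)
def fill(shape,c):
    m=np.zeros(shape,np.uint8); cv2.drawContours(m,[c.reshape(-1,1,2)],-1,1,-1); return m
def pads(im):
    return [moms("top",fill(im.shape[:2],c),.004) for c in comps(padmask(im),400,1500) if 130<c[:,1].mean()<200]
B={"tiny":(144,227,.026),"small":(344,223,.036),"medium":(448,224,.046),"large":(261,237,.057)}
def up(im,x,y,r=26,f=8):
    x,y=int(x),int(y); return cv2.resize(im[y-r:y+r,x-r:x+r],None,fx=f,fy=f,interpolation=cv2.INTER_CUBIC)
def upc(c,x,y,r=26,f=8): return (np.asarray(c)+.5)/f-.5+np.array([int(x)-r,int(y)-r])
def blocks(im,pos,s0=60):
    out={}
    for k,(x,y,z) in pos.items():
        g=up(im,x,y).min(2)
        m=cv2.morphologyEx((g>170).astype(np.uint8),cv2.MORPH_OPEN,np.ones((33,33)) if k!="tiny" else np.ones((29,29)))
        cs=comps(m,2000,99999); c=max(cs,key=len); print(k,"label",rect(ray("top",upc(c,x,y),z)))
        s=((g>135)&(cv2.dilate(m,np.ones((7,7)))==0)).astype(np.uint8)
        P=[d.mean(0) for d in comps(s,40,1500)]
        print("   screws",ray("top",upc(P,x,y),z/2)[:,:2].dot(1000).round(1).tolist() if P else None)
E
python3 - <<'E'
from h import *
im=cv2.imread("pics/top0.png")[:,:,::-1].copy()
for p in pads(im): print("pad",p)
blocks(im,B)
E
```

```text
pad [ 602.8 -124.6   -2.3   81.2   64.8]
pad [606.7 -22.8  -3.8  80.9  66.1]
pad [620.   79.9   1.8  80.6  66.7]
pad [625.2 180.1  -5.6  81.5  65.6]
tiny label [468.9 379.9  17.2  17.1 -89.4]
   screws [[406.9, 423.6], [455.8, 386.3], [460.5, 392.9], [467.8, 373.4], [470.0, 362.7], [469.7, 396.3], [477.4, 367.7], [480.2, 383.1], [484.5, 372.3]]
small label [ 470.7 -129.1   22.7   22.1   -1.6]
   screws [[452.6, -140.0], [457.9, -134.0], [461.4, -144.8], [470.2, -150.8], [469.3, -118.7], [471.3, -108.6], [473.6, -145.3], [480.0, -113.7], [485.1, -129.9], [488.7, -119.0]]
medium label [ 463.7 -389.2   29.    28.    11.3]
   screws [[440.4, -382.5], [445.4, -392.5], [445.9, -405.3], [457.2, -414.5], [472.8, -382.6], [481.9, -373.7], [484.2, -385.1], [486.8, -396.8]]
large label [437.8  81.1  35.5  33.3  54.1]
   screws [[412.5, 69.5], [416.7, 79.1], [423.6, 61.6], [434.9, 54.0], [436.2, 104.2], [441.3, 108.6], [440.1, 60.5], [452.1, 100.4], [459.7, 85.3], [463.1, 92.9]]
```

```bash
cat >> h.py <<'E'
def padfit(n,im,px):  # line-fit four sides on upsampled saturation-free mask
    res=[]
    for x,y in px:
        r,f=34,8; g=up(im,x,y,r,f).astype(float); m=(g[...,0]-g[...,2]>10).astype(np.uint8)
        m=cv2.morphologyEx(m,cv2.MORPH_CLOSE,np.ones((25,25))); m=cv2.morphologyEx(m,cv2.MORPH_OPEN,np.ones((41,41)))
        c=max(comps(m,5000,1e6),key=len); w=ray(n,upc(c,x,y,r,f),.004)[:,:2]*1000
        q=rect(w/1000); a=np.radians(q[4]); 
        M=np.array([[np.cos(a),np.sin(a)],[-np.sin(a),np.cos(a)]]); u=(w-q[:2])@M.T
        ang=[];off=[]
        for ax,h in((1,33),(0,41)):
            for s in(1,-1):
                e=u[(abs(u[:,ax]*s-h)<5)&(abs(u[:,1-ax])<(32 if ax else 24))]
                k,b=np.polyfit(e[:,1-ax],e[:,ax],1); ang.append(np.degrees(np.arctan(k))*(1 if ax else -1)); off.append(b)
        cen=q[:2]+M.T@[(off[2]+off[3])/2,(off[0]+off[1])/2]
        res.append((cen.round(1),(q[4]+np.array(ang)).round(1),(off[2]-off[3]).round(1),(off[0]-off[1]).round(1)))
    return res
E
python3 - <<'E'
from h import *
im=cv2.imread("pics/top0.png")[:,:,::-1].copy(); sc=cv2.imread("pics/scene0.png")[:,:,::-1].copy()
P=np.array([[602.8,-124.6],[606.7,-22.8],[620,79.9],[625.2,180.1]])/1000
for q in padfit("top",im,[(340,172),(300.5,171),(260.7,166),(222,165)]): print(q)
for q in padfit("scene",sc,proj("scene",np.c_[P,[.004]*4])): print(q)
w=im.min(2)>150
for c in comps(w,20,400):
    if 130<c[:,1].mean()<200: print(moms("top",fill(im.shape[:2],c),.034))
E
```

```text
(array([ 603.4, -125. ]), array([-3.4, -3.2, -3. , -2.2]), np.float64(81.8), np.float64(65.6))
(array([607.4, -23. ]), array([-0.9, -1.3, -1.3, -0.9]), np.float64(81.7), np.float64(65.7))
(array([620.1,  80.2]), array([-0.6, -0.8, -1.2, -0.9]), np.float64(81.8), np.float64(65.7))
(array([625.4, 180. ]), array([-3.2, -2.8, -3. , -2.4]), np.float64(81.3), np.float64(65.8))
(array([ 583.7, -121. ]), array([29.6, 82.3, 93.7, 90.6]), np.float64(79.2), np.float64(111.1))
(array([632.1, -21.3]), array([84.8, 29.5, 96. , 96.5]), np.float64(79.0), np.float64(118.9))
(array([620.5,  83. ]), array([-0.5, -0.4, -1.4, -1.2]), np.float64(84.2), np.float64(67.6))
(array([625.6, 182.8]), array([-5. , -1.8, -3.1, -3.1]), np.float64(84.3), np.float64(68.0))
[ 6.048e+02 -1.932e+02 -1.000e-01  6.610e+01  2.590e+01]
```

```bash
cat >> h.py <<'E'
def go(x,y,z,ya):  # mm, mm, mm, tool-y angle deg -> dx,dy,dz (cm), turn
    s=read_state(); M=R.from_quat(s["tcp_rot"]).as_matrix()
    d=M.T@(np.array([x,y,z])/10-np.array(s["tool_pos"])*100)
    cur=np.degrees(np.arctan2(M[1,1],M[0,1])); t=-((ya-cur+90)%180-90)
    print("t",round(s["time"],2),"pos",(np.array(s["tool_pos"])*1000).round(1),"yaw",cur.round(2),"q6",round(s["joints"][5],2),"F",np.round(s["contact_force"],1),"w",round(s["gripper_width"]*1000,1),"->",d.round(2),"turn",round(np.radians(t),3))
E
python3 -c "
from h import *
go(469.3,379.8,110,33.5)"
```

```text
t 0.1 pos [222.3 556.8 255.5] yaw 68.24 q6 1.57 F [-1.2 -0.   1. ] w 85.6 -> [-29.51  -7.26  14.56] turn 0.606
```

The manual's scale: shifts go in shares of 0.8 m and turns go in shares of pi rad. Converting my numbers, -29.5 cm / 80 = -0.3688, -7.26 cm / 80 = -0.0908, 0.606 rad / 3.1416 = 0.1929.

>>> send_rows(
  deltas=[
    {"dx":-0.3688,"dy":-0.0908,"dz":0.1813,"turn":0.1929,"hand":0.2},
    {"dx":-0.3688,"dy":-0.0908,"dz":0.1813,"turn":0.1929,"hand":0.2},
    {"dx":-0.3688,"dy":-0.0908,"dz":0.1813,"turn":0.1929,"hand":0.2},
    {"dx":-0.3688,"dy":-0.0908,"dz":0.1813,"turn":0.1929,"hand":0.2},
    {"dx":-0.3688,"dy":-0.0908,"dz":0.1813,"turn":0.1929,"hand":0.2},
    {"dx":-0.3688,"dy":-0.0908,"dz":0.1813,"turn":0.1929,"hand":0.2},
    {"dx":-0.3688,"dy":-0.0908,"dz":0.1813,"turn":0.1929,"hand":0.2},
    {"dx":-0.3688,"dy":-0.0908,"dz":0.1813,"turn":0.1929,"hand":0.2},
    {"dx":-0.3688,"dy":-0.0908,"dz":0.1813,"turn":0.1929,"hand":0.2},
    {"dx":-0.3688,"dy":-0.0908,"dz":0.1813,"turn":0.1929,"hand":0.2},
  ],
)

```text
time: 1.35
tool_pos: [0.4689, 0.3815, 0.112]
tcp_rot: [0.472, 0.881, 0.001, 0.0]
contact_force: [-0.2, -0.9, -0.3]
gripper_width: 0.0679
grasp_force: 0.0
```

```bash
python3 -c "
from h import *
go(469.3,379.8,34,33.5)
im=get_image('scene'); p=proj('scene',[[.469,.38,.03]])[0]; print(p)
cv2.imwrite('pics/a.png',up(im,*p,60,5)[:,:,::-1])"
```

```text
t 1.35 pos [468.9 381.5 112. ] yaw 33.62 q6 1.67 F [-0.2 -0.9 -0.3] w 67.9 -> [-0.16 -0.07  7.8 ] turn 0.002
[452.88419318 226.62187839]
```

View pics/a.png

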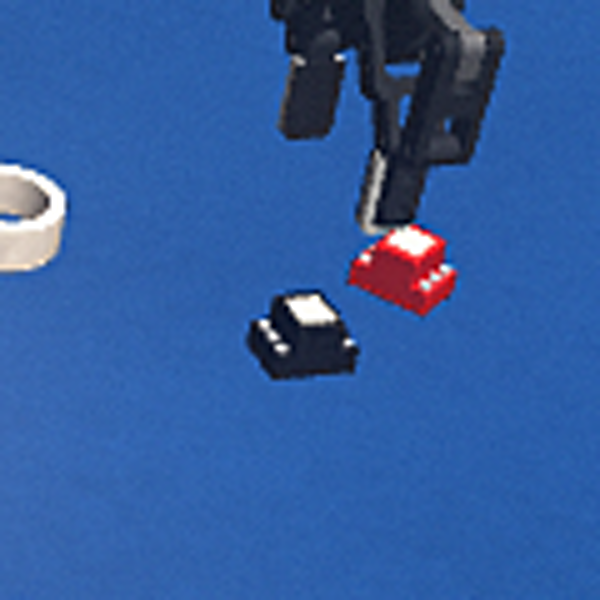

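The gripper hangs above the tiny (block near (305,335) in the crop). Descending and closing.

In the tool's units: 8 cm / 80 = 0.1, 6 cm / 80 = 0.075.

>>> send_rows(
  deltas=[
    {"dx":-0.002,"dy":-0.0009,"dz":0.0375,"turn":0,"hand":0.25},
    {"dx":-0.002,"dy":-0.0009,"dz":0.075,"turn":0,"hand":0.25},
    {"dx":-0.002,"dy":-0.0009,"dz":0.1,"turn":0,"hand":0.25},
    {"dx":-0.002,"dy":-0.0009,"dz":0.1,"turn":0,"hand":0.25},
    {"dx":-0.002,"dy":-0.0009,"dz":0.1,"turn":0,"hand":0.9},
    {"dx":-0.002,"dy":-0.0009,"dz":0.1,"turn":0,"hand":0.9},
    {"dx":-0.002,"dy":-0.0009,"dz":0.1,"turn":0,"hand":0.9},
    {"dx":-0.002,"dy":-0.0009,"dz":0.1,"turn":0,"hand":0.9},
    {"dx":-0.002,"dy":-0.0009,"dz":0.1,"turn":0,"hand":0.9},
    {"dx":-0.002,"dy":-0.0009,"dz":0.1,"turn":0,"hand":0.9},
  ],
  force=40,
)

```text
time: 2.65
tool_pos: [0.4707, 0.3795, 0.0328]
tcp_rot: [0.473, 0.881, 0.001, 0.0]
contact_force: [0.2, -0.5, 5.6]
gripper_width: 0.0271
grasp_force: 40.7
```

```bash
python3 -c "
from h import *
go(603.4,-125,140,87)"
```

```text
t 2.65 pos [470.7 379.5  32.8] yaw 33.52 q6 1.66 F [ 0.2 -0.5  5.6] w 27.1 -> [-49.39 -16.77 -10.79] turn -0.933
```

In the tool's units: -45 cm / 80 = -0.5625, -1.4 cm / 80 = -0.0175, -0.933 rad / 3.1416 = -0.297.

>>> send_rows(
  deltas=[
    {"dx":0,"dy":0,"dz":-0.05,"turn":0,"hand":0.9},
    {"dx":0,"dy":0,"dz":-0.1125,"turn":0,"hand":0.9},
    {"dx":-0.05,"dy":-0.0175,"dz":-0.135,"turn":-0.0318,"hand":0.9},
    {"dx":-0.125,"dy":-0.0425,"dz":-0.135,"turn":-0.0796,"hand":0.9},
    {"dx":-0.2,"dy":-0.0675,"dz":-0.135,"turn":-0.1273,"hand":0.9},
    {"dx":-0.275,"dy":-0.0925,"dz":-0.135,"turn":-0.1751,"hand":0.9},
    {"dx":-0.35,"dy":-0.1188,"dz":-0.135,"turn":-0.2228,"hand":0.9},
    {"dx":-0.425,"dy":-0.1438,"dz":-0.135,"turn":-0.2706,"hand":0.9},
    {"dx":-0.5,"dy":-0.17,"dz":-0.135,"turn":-0.297,"hand":0.9},
    {"dx":-0.5625,"dy":-0.1913,"dz":-0.135,"turn":-0.297,"hand":0.9},
  ],
)

```text
time: 3.9
tool_pos: [0.591, -0.0832, 0.1396]
tcp_rot: [0.026, 1.0, 0.0, 0.0]
contact_force: [-0.7, 0.5, -0.5]
gripper_width: 0.0271
grasp_force: 39.9
```

```bash
python3 -c "
from h import *
go(604.4,-125,60,87)"
```

```text
t 3.9 pos [591.  -83.2 139.6] yaw 86.98 q6 -0.09 F [-0.7  0.5 -0.5] w 27.1 -> [-1.55 -4.11  7.96] turn -0.0
```

>>> send_rows(
  deltas=[
    {"dx":-0.0188,"dy":-0.0513,"dz":0.0375,"turn":0,"hand":0.9},
    {"dx":-0.0188,"dy":-0.0513,"dz":0.0875,"turn":0,"hand":0.9},
    {"dx":-0.0188,"dy":-0.0513,"dz":0.1,"turn":0,"hand":0.9},
    {"dx":-0.0188,"dy":-0.0513,"dz":0.1,"turn":0,"hand":0.9},
    {"dx":-0.0188,"dy":-0.0513,"dz":0.1,"turn":0,"hand":0.9},
  ],
)

```text
time: 4.53
tool_pos: [0.6047, -0.1222, 0.0611]
tcp_rot: [0.026, 1.0, -0.0, 0.001]
contact_force: [-0.7, 1.0, -0.1]
gripper_width: 0.0272
grasp_force: 39.9
```

```bash
python3 -c "
from h import *
go(604.4,-125,37,87)"
```

```text
t 4.53 pos [ 604.7 -122.2   61.1] yaw 87.03 q6 -0.15 F [-0.7  1.  -0.1] w 27.2 -> [ 0.02 -0.28  2.41] turn 0.001
```

In the tool's units: -8 cm / 80 = -0.1, 2.4 cm / 80 = 0.03.

>>> send_rows(
  deltas=[
    {"dx":0,"dy":-0.0035,"dz":0.0188,"turn":0,"hand":0.9},
    {"dx":0,"dy":-0.0035,"dz":0.03,"turn":0,"hand":0.9},
    {"dx":0,"dy":-0.0035,"dz":0.03,"turn":0,"hand":0.9},
    {"dx":0,"dy":-0.0035,"dz":0.03,"turn":0,"hand":0.9},
    {"dx":0,"dy":-0.0035,"dz":0.03,"turn":0,"hand":0.5},
    {"dx":0,"dy":-0.0035,"dz":0.03,"turn":0,"hand":0.5},
    {"dx":0,"dy":-0.0035,"dz":0.03,"turn":0,"hand":0.5},
    {"dx":0,"dy":-0.0035,"dz":-0.0375,"turn":0,"hand":0.5},
    {"dx":0,"dy":-0.0035,"dz":-0.1,"turn":0,"hand":0.5},
    {"dx":0,"dy":-0.0035,"dz":-0.1,"turn":0,"hand":0.5},
  ],
)

```text
time: 5.78
tool_pos: [0.6066, -0.1261, 0.144]
tcp_rot: [0.026, 1.0, -0.001, 0.004]
contact_force: [0.9, 0.3, -0.3]
gripper_width: 0.0424
grasp_force: 0.0
```

```bash
python3 -c "
from h import *
go(470.7,-129.3,110,149.2)
im=get_image('scene');cv2.imwrite('pics/b_full.png',im[:,:,::-1]); p=proj('scene',[[.604,-.125,.03]])[0]; print(p)
cv2.imwrite('pics/b.png',up(im,*p,50,6)[:,:,::-1])"
```

```text
t 5.78 pos [ 606.6 -126.1  144. ] yaw 86.97 q6 -0.15 F [ 0.9  0.3 -0.3] w 42.4 -> [13.58 -1.03  3.29] turn -1.086
[221.05675065 203.30481658]
```

View pics/b.png

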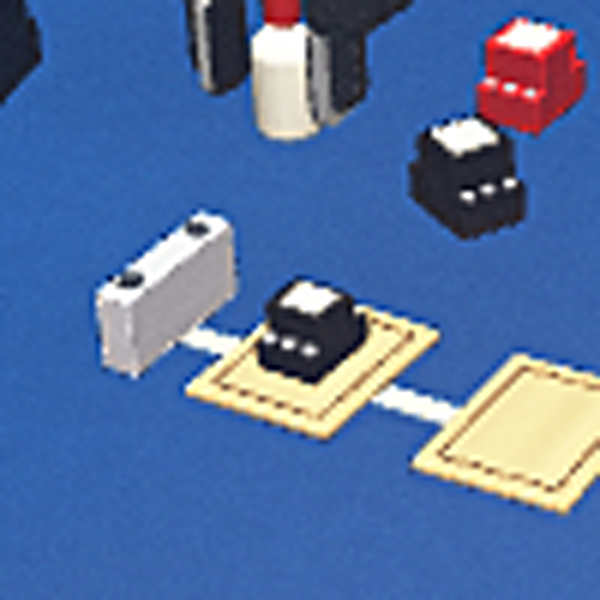

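Tiny stands upright on the end pad beside the stop, at about (310,330) in the crop, but slightly toward the stop. I'll measure it from the top once the arm is clear.

In the tool's units: 13.6 cm / 80 = 0.17, 12 cm / 80 = 0.15, -1.086 rad / 3.1416 = -0.3457.

>>> send_rows(
  deltas=[
    {"dx":0.05,"dy":-0.0038,"dz":0.0125,"turn":-0.0573,"hand":0.2},
    {"dx":0.1,"dy":-0.0075,"dz":0.025,"turn":-0.1146,"hand":0.2},
    {"dx":0.15,"dy":-0.0125,"dz":0.0375,"turn":-0.1719,"hand":0.2},
    {"dx":0.17,"dy":-0.0125,"dz":0.0413,"turn":-0.2292,"hand":0.2},
    {"dx":0.17,"dy":-0.0125,"dz":0.0413,"turn":-0.2865,"hand":0.2},
    {"dx":0.17,"dy":-0.0125,"dz":0.0413,"turn":-0.3457,"hand":0.2},
    {"dx":0.17,"dy":-0.0125,"dz":0.0413,"turn":-0.3457,"hand":0.2},
    {"dx":0.17,"dy":-0.0125,"dz":0.0413,"turn":-0.3457,"hand":0.2},
  ],
)

```text
time: 6.82
tool_pos: [0.4664, -0.1281, 0.1055]
tcp_rot: [-0.493, 0.87, 0.001, -0.001]
contact_force: [-0.2, -0.3, -0.2]
gripper_width: 0.0688
grasp_force: 0.0
```

```bash
python3 -c "
from h import *
go(470.7,-129.3,40,149.2)
im=get_image('top');cv2.imwrite('pics/c_full.png',im[:,:,::-1]); p=proj('top',[[.604,-.125,.026]])[0]; print(p)
cv2.imwrite('pics/c.png',up(im,*p,50,6)[:,:,::-1])
blocks(im,{'tiny':(*p,.030)})"
```

```text
t 6.83 pos [ 466.4 -128.1  105.5] yaw 149.02 q6 -1.3 F [-0.2 -0.3 -0.2] w 68.8 -> [-0.12 -0.44  6.55] turn -0.003
[341.26604224 169.94753419]
tiny label [ 607.6 -185.3   64.6    5.7   -1.9]
   screws [[603.1, -181.4], [644.8, -190.7]]
```

View pics/c.png

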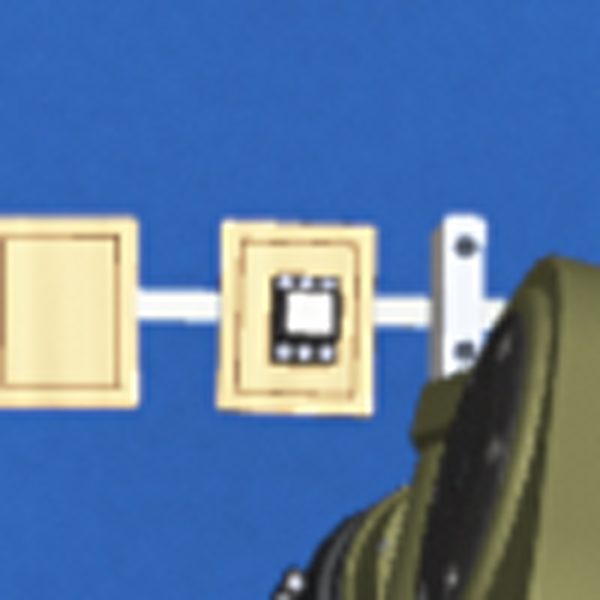

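Tiny is upright on the pad (label near (311,314), pad centre near (297,318) in the crop, before parallax). I'll measure it.

```bash
cat >> h.py <<'E'
def lab(im,x,y,z,r=14,k=25,th=None):  # label centre at pixel window
    g=up(im,x,y,r,8).min(2); 
    m=cv2.morphologyEx((g>(th or 185)).astype(np.uint8),cv2.MORPH_OPEN,np.ones((k,k)))
    c=max(comps(m,1000,99999),key=len); w=rect(ray("top",upc(c,x,y,r),z))
    s=((g>150)&(cv2.dilate(m,np.ones((9,9)))==0)).astype(np.uint8)
    P=[d.mean(0) for d in comps(s,30,1500)]
    print("label",w,"screws",(ray("top",upc(P,x,y,r),z/2+.002)[:,:2]*1000).round(1).tolist() if P else "")
E
python3 -c "
from h import *
im=cv2.imread('pics/c_full.png')[:,:,::-1].copy()
p=proj('top',[[.604,-.125,.030]])[0]
lab(im,*p,.030,r=12)
print(padfit('top',im,[(340,172)]))
"
```

```text
label [ 601.3 -126.5   17.4   15.7   88.5] screws [[586.1, -135.2], [586.4, -125.9], [587.0, -117.1]]
[(array([ 603.4, -125. ]), array([-3.4, -3.2, -3. , -2.2]), np.float64(81.8), np.float64(65.6))]
```

In the tool's units: 7 cm / 80 = 0.0875, 5 cm / 80 = 0.0625.

>>> send_rows(
  deltas=[
    {"dx":-0.0025,"dy":-0.006,"dz":0.0375,"turn":0,"hand":0.2},
    {"dx":-0.0025,"dy":-0.006,"dz":0.0625,"turn":0,"hand":0.2},
    {"dx":-0.0025,"dy":-0.006,"dz":0.0875,"turn":0,"hand":0.2},
    {"dx":-0.0025,"dy":-0.006,"dz":0.0875,"turn":0,"hand":0.2},
    {"dx":-0.0025,"dy":-0.006,"dz":0.0875,"turn":0,"hand":0.9},
    {"dx":-0.0025,"dy":-0.006,"dz":0.0875,"turn":0,"hand":0.9},
    {"dx":-0.0025,"dy":-0.006,"dz":0.0875,"turn":0,"hand":0.9},
    {"dx":-0.0025,"dy":-0.006,"dz":0.0875,"turn":0,"hand":0.9},
    {"dx":-0.0025,"dy":-0.006,"dz":0.0875,"turn":0,"hand":0.9},
    {"dx":-0.0025,"dy":-0.006,"dz":0.0875,"turn":0,"hand":0.9},
  ],
)

```text
time: 8.12
tool_pos: [0.4731, -0.1292, 0.0373]
tcp_rot: [-0.494, 0.87, -0.001, 0.001]
contact_force: [-0.8, 0.4, 6.2]
gripper_width: 0.0318
grasp_force: 40.8
```

```bash
python3 -c "
from h import *
go(608.4,-21.7,110,88.9)"
```

```text
t 8.12 pos [ 473.1 -129.2   37.3] yaw 149.19 q6 -1.3 F [-0.8  0.4  6.2] w 31.8 -> [-16.17  -6.13  -7.25] turn 1.052
```

In the tool's units: -16.2 cm / 80 = -0.2025, -14 cm / 80 = -0.175, 1.052 rad / 3.1416 = 0.3349.

>>> send_rows(
  deltas=[
    {"dx":0,"dy":0,"dz":-0.05,"turn":0,"hand":0.9},
    {"dx":-0.025,"dy":-0.01,"dz":-0.09,"turn":0.0573,"hand":0.9},
    {"dx":-0.075,"dy":-0.0288,"dz":-0.09,"turn":0.1146,"hand":0.9},
    {"dx":-0.125,"dy":-0.0475,"dz":-0.09,"turn":0.1719,"hand":0.9},
    {"dx":-0.175,"dy":-0.0663,"dz":-0.09,"turn":0.2292,"hand":0.9},
    {"dx":-0.2025,"dy":-0.0763,"dz":-0.09,"turn":0.2865,"hand":0.9},
    {"dx":-0.2025,"dy":-0.0763,"dz":-0.05,"turn":0.3349,"hand":0.9},
    {"dx":-0.2025,"dy":-0.0763,"dz":-0.025,"turn":0.3349,"hand":0.9},
    {"dx":-0.2025,"dy":-0.0763,"dz":-0.025,"turn":0.3349,"hand":0.9},
    {"dx":-0.2025,"dy":-0.0763,"dz":-0.025,"turn":0.3349,"hand":0.9},
  ],
)

```text
time: 9.38
tool_pos: [0.608, -0.0212, 0.057]
tcp_rot: [0.009, 1.0, -0.0, 0.0]
contact_force: [-0.5, -0.5, -1.2]
gripper_width: 0.0314
grasp_force: 40.1
```

```bash
python3 -c "
from h import *
go(608.4,-21.7,41.3,88.9)"
```

```text
t 9.38 pos [608.  -21.2  57. ] yaw 88.92 q6 -0.02 F [-0.5 -0.5 -1.2] w 31.4 -> [-0.04 -0.05  1.57] turn 0.0
```

In the tool's units: -7 cm / 80 = -0.0875, -0.05 cm / 80 = -0.0006.

>>> send_rows(
  deltas=[
    {"dx":0,"dy":-0.0006,"dz":0.0125,"turn":0,"hand":0.9},
    {"dx":0,"dy":-0.0006,"dz":0.02,"turn":0,"hand":0.9},
    {"dx":0,"dy":-0.0006,"dz":0.02,"turn":0,"hand":0.9},
    {"dx":0,"dy":-0.0006,"dz":0.02,"turn":0,"hand":0.9},
    {"dx":0,"dy":-0.0006,"dz":0.02,"turn":0,"hand":0.45},
    {"dx":0,"dy":-0.0006,"dz":0.02,"turn":0,"hand":0.45},
    {"dx":0,"dy":-0.0006,"dz":0.02,"turn":0,"hand":0.45},
    {"dx":0,"dy":-0.0006,"dz":-0.0375,"turn":0,"hand":0.45},
    {"dx":0,"dy":-0.0006,"dz":-0.0875,"turn":0,"hand":0.3},
    {"dx":0,"dy":-0.0006,"dz":-0.0875,"turn":0,"hand":0.2},
  ],
)

```text
time: 10.62
tool_pos: [0.6103, -0.0217, 0.1299]
tcp_rot: [0.009, 1.0, -0.0, 0.003]
contact_force: [0.9, -0.4, -1.7]
gripper_width: 0.068
grasp_force: 0.0
```

```bash
python3 -c "
from h import *
go(464.9,-388,120,101.8)"
```

```text
t 10.62 pos [610.3 -21.7 129.9] yaw 88.92 q6 -0.02 F [ 0.9 -0.4 -1.7] w 68.0 -> [ 13.85 -36.9    0.91] turn -0.225
```

In the tool's units: -36.9 cm / 80 = -0.4613, -33 cm / 80 = -0.4125, -0.225 rad / 3.1416 = -0.0716.

>>> send_rows(
  deltas=[
    {"dx":0.025,"dy":-0.0688,"dz":0,"turn":-0.0159,"hand":0.2},
    {"dx":0.05,"dy":-0.1375,"dz":0,"turn":-0.0318,"hand":0.2},
    {"dx":0.075,"dy":-0.2063,"dz":0,"turn":-0.0477,"hand":0.2},
    {"dx":0.1,"dy":-0.275,"dz":0.0113,"turn":-0.0637,"hand":0.2},
    {"dx":0.125,"dy":-0.3438,"dz":0.0113,"turn":-0.0716,"hand":0.2},
    {"dx":0.15,"dy":-0.4125,"dz":0.0113,"turn":-0.0716,"hand":0.2},
    {"dx":0.1713,"dy":-0.4613,"dz":0.0113,"turn":-0.0716,"hand":0.2},
    {"dx":0.1713,"dy":-0.4613,"dz":0.0113,"turn":-0.0716,"hand":0.2},
    {"dx":0.1713,"dy":-0.4613,"dz":0.0113,"turn":-0.0716,"hand":0.2},
    {"dx":0.1713,"dy":-0.4613,"dz":0.0113,"turn":-0.0716,"hand":0.2},
  ],
)

```text
time: 11.88
tool_pos: [0.464, -0.3867, 0.1169]
tcp_rot: [-0.104, 0.995, 0.0, -0.0]
contact_force: [-0.2, 0.4, 0.3]
gripper_width: 0.0681
grasp_force: 0.0
```

```bash
python3 -c "
from h import *
im=get_image('top');cv2.imwrite('pics/d_full.png',im[:,:,::-1])
go(464.9,-388,42,101.8)
for n,z,q in(('tiny',.03,(.604,-.125)),('small',.04,(.608,-.022))):
    p=proj('top',[[*q,z]])[0]
    lab(im,*p,z,r=12 if n=='tiny' else 13)
"
```

```text
t 11.93 pos [ 464.1 -386.7  117. ] yaw 101.92 q6 -0.9 F [-0.5 -0.8  0.2] w 68.4 -> [-0.05 -0.15  7.5 ] turn 0.002
label [ 601.3 -126.5   17.4   15.7   88.5] screws [[586.1, -135.3], [586.4, -125.9], [587.0, -117.1]]
label [608.6 -23.2  22.1  21.6  -0.9] screws
```

In the tool's units: 7.5 cm / 80 = 0.0938, -0.15 cm / 80 = -0.0019.

>>> send_rows(
  deltas=[
    {"dx":-0.0006,"dy":-0.0019,"dz":0.0375,"turn":0,"hand":0.2},
    {"dx":-0.0006,"dy":-0.0019,"dz":0.075,"turn":0,"hand":0.2},
    {"dx":-0.0006,"dy":-0.0019,"dz":0.0938,"turn":0,"hand":0.2},
    {"dx":-0.0006,"dy":-0.0019,"dz":0.0938,"turn":0,"hand":0.2},
    {"dx":-0.0006,"dy":-0.0019,"dz":0.0938,"turn":0,"hand":0.9},
    {"dx":-0.0006,"dy":-0.0019,"dz":0.0938,"turn":0,"hand":0.9},
    {"dx":-0.0006,"dy":-0.0019,"dz":0.0938,"turn":0,"hand":0.9},
    {"dx":-0.0006,"dy":-0.0019,"dz":0.0938,"turn":0,"hand":0.9},
    {"dx":-0.0006,"dy":-0.0019,"dz":0.0938,"turn":0,"hand":0.9},
    {"dx":-0.0006,"dy":-0.0019,"dz":0.0938,"turn":0,"hand":0.9},
  ],
  force=50,
)

```text
time: 13.18
tool_pos: [0.4654, -0.39, 0.0437]
tcp_rot: [-0.103, 0.995, -0.001, 0.001]
contact_force: [-0.2, 0.2, 6.9]
gripper_width: 0.0361
grasp_force: 51.7
```

```bash
python3 -c "
from h import *
go(620.8,81.5,140,89.1)"
```

```text
t 13.18 pos [ 465.4 -390.    43.7] yaw 101.81 q6 -0.9 F [-0.2  0.2  6.9] w 36.1 -> [-24.88  42.96  -9.66] turn 0.222
```

In the tool's units: 40.5 cm / 80 = 0.5063, 36 cm / 80 = 0.45, 0.222 rad / 3.1416 = 0.0707.

>>> send_rows(
  deltas=[
    {"dx":0,"dy":0,"dz":-0.05,"turn":0,"hand":0.9},
    {"dx":-0.0125,"dy":0.025,"dz":-0.1125,"turn":0,"hand":0.9},
    {"dx":-0.0438,"dy":0.075,"dz":-0.12,"turn":0.0159,"hand":0.9},
    {"dx":-0.0813,"dy":0.1375,"dz":-0.12,"turn":0.0318,"hand":0.9},
    {"dx":-0.1163,"dy":0.2,"dz":-0.12,"turn":0.0477,"hand":0.9},
    {"dx":-0.1525,"dy":0.2625,"dz":-0.12,"turn":0.0707,"hand":0.9},
    {"dx":-0.1875,"dy":0.325,"dz":-0.12,"turn":0.0707,"hand":0.9},
    {"dx":-0.225,"dy":0.3875,"dz":-0.12,"turn":0.0707,"hand":0.9},
    {"dx":-0.2625,"dy":0.45,"dz":-0.12,"turn":0.0707,"hand":0.9},
    {"dx":-0.2938,"dy":0.5063,"dz":-0.12,"turn":0.0707,"hand":0.9},
  ],
)

```text
time: 14.42
tool_pos: [0.6119, 0.0572, 0.1384]
tcp_rot: [0.008, 1.0, -0.0, 0.0]
contact_force: [1.0, -0.7, -1.4]
gripper_width: 0.0357
grasp_force: 50.9
```

```bash
python3 -c "
from h import *
go(621.3,81.5,70,89.1)"
```

```text
t 14.43 pos [611.9  57.2 138.4] yaw 89.12 q6 0.11 F [ 1.  -0.7 -1.4] w 35.7 -> [-0.9   2.44  6.84] turn 0.0
```

In the tool's units: 7 cm / 80 = 0.0875, 5 cm / 80 = 0.0625.

>>> send_rows(
  deltas=[
    {"dx":-0.0113,"dy":0.03,"dz":0.025,"turn":0,"hand":0.9},
    {"dx":-0.0113,"dy":0.03,"dz":0.0625,"turn":0,"hand":0.9},
    {"dx":-0.0113,"dy":0.03,"dz":0.0875,"turn":0,"hand":0.9},
    {"dx":-0.0113,"dy":0.03,"dz":0.0875,"turn":0,"hand":0.9},
    {"dx":-0.0113,"dy":0.03,"dz":0.0875,"turn":0,"hand":0.9},
  ],
)

```text
time: 15.05
tool_pos: [0.621, 0.0785, 0.0685]
tcp_rot: [0.008, 1.0, -0.0, 0.0]
contact_force: [-0.3, -0.8, -1.1]
gripper_width: 0.0364
grasp_force: 50.8
```

```bash
python3 -c "
from h import *
go(621.3,81.5,47.7,89.1)"
```

```text
t 15.05 pos [621.   78.5  68.5] yaw 89.05 q6 0.14 F [-0.3 -0.8 -1.1] w 36.4 -> [-0.02  0.3   2.08] turn -0.001
```

In the tool's units: -7 cm / 80 = -0.0875, 1.3 cm / 80 = 0.0163.

>>> send_rows(
  deltas=[
    {"dx":0,"dy":0.0038,"dz":0.0163,"turn":0,"hand":0.9},
    {"dx":0,"dy":0.0038,"dz":0.0263,"turn":0,"hand":0.9},
    {"dx":0,"dy":0.0038,"dz":0.0263,"turn":0,"hand":0.9},
    {"dx":0,"dy":0.0038,"dz":0.0263,"turn":0,"hand":0.9},
    {"dx":0,"dy":0.0038,"dz":0.0263,"turn":0,"hand":0.4},
    {"dx":0,"dy":0.0038,"dz":0.0263,"turn":0,"hand":0.4},
    {"dx":0,"dy":0.0038,"dz":0.0263,"turn":0,"hand":0.4},
    {"dx":0,"dy":0.0038,"dz":-0.0375,"turn":0,"hand":0.4},
    {"dx":0,"dy":0.0038,"dz":-0.0875,"turn":0,"hand":0.2},
    {"dx":0,"dy":0.0038,"dz":-0.0875,"turn":0,"hand":0.1},
  ],
)

```text
time: 16.3
tool_pos: [0.6238, 0.0824, 0.1422]
tcp_rot: [0.008, 1.0, 0.0, 0.003]
contact_force: [-0.3, -0.2, -0.7]
gripper_width: 0.0768
grasp_force: 0.0
```

```bash
python3 -c "
from h import *
go(437.9,82.3,130,144.4)"
```

```text
t 16.3 pos [623.8  82.4 142.2] yaw 89.1 q6 0.15 F [-0.3 -0.2 -0.7] w 76.8 -> [18.59 -0.31  1.09] turn -0.965
```

In the tool's units: 18.4 cm / 80 = 0.23, 14 cm / 80 = 0.175, -0.965 rad / 3.1416 = -0.3072.

>>> send_rows(
  deltas=[
    {"dx":0.05,"dy":0,"dz":0.0063,"turn":-0.0573,"hand":0.1},
    {"dx":0.1125,"dy":-0.0013,"dz":0.0125,"turn":-0.1146,"hand":0.1},
    {"dx":0.175,"dy":-0.0025,"dz":0.0125,"turn":-0.1719,"hand":0.1},
    {"dx":0.23,"dy":-0.0038,"dz":0.0125,"turn":-0.2292,"hand":0.1},
    {"dx":0.23,"dy":-0.0038,"dz":0.0125,"turn":-0.2865,"hand":0.1},
    {"dx":0.23,"dy":-0.0038,"dz":0.0125,"turn":-0.3072,"hand":0.1},
    {"dx":0.23,"dy":-0.0038,"dz":0.0125,"turn":-0.3072,"hand":0.1},
    {"dx":0.23,"dy":-0.0038,"dz":0.0125,"turn":-0.3072,"hand":0.1},
    {"dx":0.23,"dy":-0.0038,"dz":0.0125,"turn":-0.3072,"hand":0.1},
  ],
)

```text
time: 17.42
tool_pos: [0.4369, 0.0819, 0.128]
tcp_rot: [-0.457, 0.89, 0.0, -0.0]
contact_force: [-0.5, -0.4, -0.1]
gripper_width: 0.0771
grasp_force: 0.0
```

```bash
python3 -c "
from h import *
go(437.9,82.3,46,144.4)"
```

```text
t 17.43 pos [436.9  81.9 128. ] yaw 144.34 q6 -0.76 F [-0.5 -0.4 -0.1] w 77.1 -> [-0.09 -0.07  8.2 ] turn -0.001
```

In the tool's units: 8.2 cm / 80 = 0.1025, -0.07 cm / 80 = -0.0009.

>>> send_rows(
  deltas=[
    {"dx":-0.0006,"dy":-0.0009,"dz":0.0375,"turn":0,"hand":0.1},
    {"dx":-0.0006,"dy":-0.0009,"dz":0.075,"turn":0,"hand":0.1},
    {"dx":-0.0006,"dy":-0.0009,"dz":0.1025,"turn":0,"hand":0.1},
    {"dx":-0.0006,"dy":-0.0009,"dz":0.1025,"turn":0,"hand":0.1},
    {"dx":-0.0006,"dy":-0.0009,"dz":0.1025,"turn":0,"hand":0.9},
    {"dx":-0.0006,"dy":-0.0009,"dz":0.1025,"turn":0,"hand":0.9},
    {"dx":-0.0006,"dy":-0.0009,"dz":0.1025,"turn":0,"hand":0.9},
    {"dx":-0.0006,"dy":-0.0009,"dz":0.1025,"turn":0,"hand":0.9},
    {"dx":-0.0006,"dy":-0.0009,"dz":0.1025,"turn":0,"hand":0.9},
    {"dx":-0.0006,"dy":-0.0009,"dz":0.1025,"turn":0,"hand":0.9},
  ],
  force=60,
)

```text
time: 18.68
tool_pos: [0.4388, 0.0823, 0.0475]
tcp_rot: [-0.457, 0.889, -0.0, 0.001]
contact_force: [-0.6, 0.5, 7.4]
gripper_width: 0.0415
grasp_force: 61.8
```

```bash
python3 -c "
from h import *
go(625.4,181.3,150,87.1)"
```

```text
t 18.68 pos [438.8  82.3  47.5] yaw 144.38 q6 -0.76 F [-0.6  0.5  7.4] w 41.5 -> [-18.93  -9.42 -10.21] turn 1.0
```

In the tool's units: -19 cm / 80 = -0.2375, -16 cm / 80 = -0.2, 1 rad / 3.1416 = 0.3183.

>>> send_rows(
  deltas=[
    {"dx":0,"dy":0,"dz":-0.05,"turn":0,"hand":0.9},
    {"dx":0,"dy":0,"dz":-0.1125,"turn":0.0318,"hand":0.9},
    {"dx":-0.05,"dy":-0.025,"dz":-0.1275,"turn":0.0891,"hand":0.9},
    {"dx":-0.1,"dy":-0.05,"dz":-0.1275,"turn":0.1464,"hand":0.9},
    {"dx":-0.15,"dy":-0.075,"dz":-0.1275,"turn":0.2037,"hand":0.9},
    {"dx":-0.2,"dy":-0.1,"dz":-0.1275,"turn":0.261,"hand":0.9},
    {"dx":-0.2375,"dy":-0.1175,"dz":-0.1275,"turn":0.3183,"hand":0.9},
    {"dx":-0.2375,"dy":-0.1175,"dz":-0.0875,"turn":0.3183,"hand":0.9},
    {"dx":-0.2375,"dy":-0.1175,"dz":-0.0688,"turn":0.3183,"hand":0.9},
    {"dx":-0.2375,"dy":-0.1175,"dz":-0.0688,"turn":0.3183,"hand":0.9},
  ],
)

```text
time: 19.92
tool_pos: [0.623, 0.181, 0.0997]
tcp_rot: [0.025, 1.0, -0.001, -0.002]
contact_force: [-0.8, 0.2, -1.9]
gripper_width: 0.0413
grasp_force: 62.3
```

```bash
python3 -c "
from h import *
go(625.9,181.3,51.5,87.1)"
```

```text
t 19.93 pos [623.  181.   99.7] yaw 87.09 q6 0.33 F [-0.8  0.2 -1.9] w 41.3 -> [-0.31  0.05  4.81] turn -0.0
```

In the tool's units: 3.2 cm / 80 = 0.04, 2 cm / 80 = 0.025.

>>> send_rows(
  deltas=[
    {"dx":-0.0025,"dy":0.0006,"dz":0.025,"turn":0,"hand":0.9},
    {"dx":-0.0025,"dy":0.0006,"dz":0.04,"turn":0,"hand":0.9},
    {"dx":-0.0025,"dy":0.0006,"dz":0.04,"turn":0,"hand":0.9},
    {"dx":-0.0025,"dy":0.0006,"dz":0.04,"turn":0,"hand":0.9},
  ],
)

```text
time: 20.42
tool_pos: [0.627, 0.1821, 0.0695]
tcp_rot: [0.025, 1.0, 0.0, 0.0]
contact_force: [1.1, -0.8, -3.5]
gripper_width: 0.0409
grasp_force: 62.3
```

```bash
python3 -c "
from h import *
go(625.9,181.3,51.5,87.1)"
```

```text
t 20.43 pos [627.  182.1  69.5] yaw 87.09 q6 0.33 F [ 1.1 -0.8 -3.5] w 40.9 -> [ 0.11 -0.09  1.8 ] turn -0.0
```

In the tool's units: -9 cm / 80 = -0.1125, 1.8 cm / 80 = 0.0225.

>>> send_rows(
  deltas=[
    {"dx":0.0013,"dy":-0.001,"dz":0.0138,"turn":0,"hand":0.9},
    {"dx":0.0013,"dy":-0.001,"dz":0.0225,"turn":0,"hand":0.9},
    {"dx":0.0013,"dy":-0.001,"dz":0.0225,"turn":0,"hand":0.9},
    {"dx":0.0013,"dy":-0.001,"dz":0.0225,"turn":0,"hand":0.9},
    {"dx":0.0013,"dy":-0.001,"dz":0.0225,"turn":0,"hand":0.4},
    {"dx":0.0013,"dy":-0.001,"dz":0.0225,"turn":0,"hand":0.4},
    {"dx":0.0013,"dy":-0.001,"dz":0.0225,"turn":0,"hand":0.4},
    {"dx":0.0013,"dy":-0.001,"dz":-0.0375,"turn":0,"hand":0.4},
    {"dx":0.0013,"dy":-0.001,"dz":-0.1,"turn":0,"hand":0.4},
    {"dx":0.0013,"dy":-0.001,"dz":-0.1125,"turn":0,"hand":0.4},
  ],
)

```text
time: 21.68
tool_pos: [0.6284, 0.1821, 0.1637]
tcp_rot: [0.025, 1.0, 0.001, 0.003]
contact_force: [-0.6, -0.3, -0.1]
gripper_width: 0.0511
grasp_force: 0.0
```

>>> send_rows(
  deltas=[
    {"dx":0.075,"dy":0,"dz":0,"turn":0,"hand":0.4},
    {"dx":0.15,"dy":0,"dz":0,"turn":0,"hand":0.4},
    {"dx":0.225,"dy":0,"dz":0,"turn":0,"hand":0.4},
    {"dx":0.225,"dy":0.075,"dz":0,"turn":0,"hand":0.4},
    {"dx":0.225,"dy":0.15,"dz":0,"turn":0,"hand":0.4},
    {"dx":0.225,"dy":0.175,"dz":0,"turn":0,"hand":0.4},
    {"dx":0.225,"dy":0.175,"dz":0,"turn":0,"hand":0.4},
  ],
)

```text
time: 22.55
tool_pos: [0.4527, 0.331, 0.1585]
tcp_rot: [0.024, 1.0, -0.001, -0.0]
contact_force: [0.8, -1.6, 0.1]
gripper_width: 0.0511
grasp_force: 0.0
```

```bash
python3 -c "
from h import *
im=get_image('top');cv2.imwrite('pics/e_full.png',im[:,:,::-1]);sc=get_image('scene')
cv2.imwrite('pics/e.png',np.vstack([up(im,281,170,95,4)[200:500],up(sc,285,215,95,4)[150:460]])[:,:,::-1])
go(500,300,150,87)
for z,q,r in((.03,(.604,-.125),12),(.04,(.608,-.022),14),(.05,(.62,.08),16),(.061,(.625,.18),18)):
    p=proj('top',[[*q,z]])[0]
    lab(im,*p,z,r=r)
"
```

```text
t 22.65 pos [452.7 329.1 158.5] yaw 87.07 q6 0.68 F [-1.3 -0.4 -1. ] w 51.8 -> [-4.87 -2.66  0.85] turn 0.001
label [ 601.3 -126.5   17.4   15.7   88.5] screws [[586.1, -135.3], [586.4, -125.9], [587.0, -117.1]]
label [608.6 -23.2  22.1  21.6  -0.9] screws [[593.7, -48.8], [620.9, -51.5]]
label [620.3  80.8  28.2  27.3  -0.8] screws [[599.2, 69.3], [599.3, 81.3], [599.5, 92.6], [594.2, 50.3], [643.0, 80.0], [643.4, 68.6], [643.3, 92.6], [644.4, 100.4]]
label [626.2 179.8  34.7  32.   -1.6] screws [[601.8, 167.6], [602.3, 181.0], [603.1, 194.6], [639.8, 231.4], [639.4, 153.1]]
```

View pics/e.png

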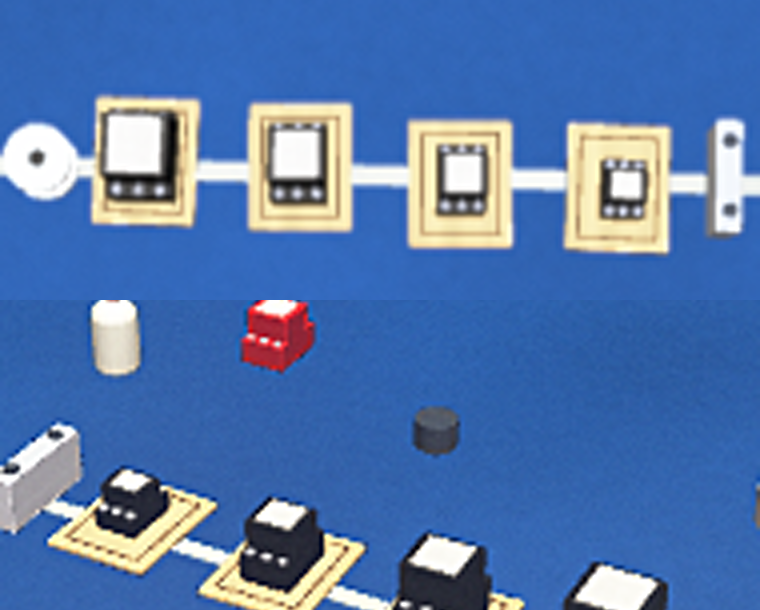

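All four stand upright and in order: labels at about (625,183), (463,172), (296,155) and (135,143) in the crop's upper half, with tiny beside the stop. Tiny measures about 2.5 mm off centre. I'll cross-check with the scene view and then nudge it.

Run:
```python
from h import *
sc0=cv2.imread('pics/scene0.png')[:,:,::-1].copy(); sc=get_image('scene')
P=np.array([[603.4,-125,-3],[607.4,-23,-1.1],[620.1,80.2,-.9],[625.4,180,-2.9]])
for k,(p,z) in enumerate(zip(P,(.03,.04,.05,.061))):
    g=sc0.astype(int); q=proj('scene',[[p[0]/1000,p[1]/1000,.004]])[0]
    m=((g[...,0]-g[...,2])>10).astype(np.uint8); m=cv2.morphologyEx(m,cv2.MORPH_CLOSE,np.ones((3,3)))
    c=[c for c in comps(m,200,1500) if cv2.pointPolygonTest(c.reshape(-1,1,2),tuple(map(float,q)),False)>0][0]
    pad=moms('scene',fill(m.shape,c),.004)
    q=proj('scene',[[p[0]/1000,p[1]/1000,z]])[0]
    w=(sc.min(2)>165).astype(np.uint8); cs=[c for c in comps(w,15,900) if np.linalg.norm(c.mean(0)-q)<12]
    c=max(cs,key=len); L=moms('scene',fill(w.shape,c),z)
    print(k,pad,L,"diff",(L-pad)[:2].round(1))
```

```text
Traceback (most recent call last):
IndexError: list index out of range
```

Run:
```python
from h import *
sc0=cv2.imread('pics/scene0.png')[:,:,::-1].copy(); sc=get_image('scene')
P=np.array([[603.4,-125,-3],[607.4,-23,-1.1],[620.1,80.2,-.9],[625.4,180,-2.9]])
g=sc0.astype(int); m=((g[...,0]-g[...,2])>35).astype(np.uint8)
C=comps(m,150,3000)
for k,(p,z) in enumerate(zip(P,(.03,.04,.05,.061))):
    q=proj('scene',[[p[0]/1000,p[1]/1000,.004]])[0]
    c=min(C,key=lambda c:np.linalg.norm(c.mean(0)-q)); pad=moms('scene',fill(m.shape,c),.004)
    q=proj('scene',[[p[0]/1000,p[1]/1000,z]])[0]
    w=(sc.min(2)>165).astype(np.uint8); c=min(comps(w,10,900),key=lambda c:np.linalg.norm(c.mean(0)-q)); L=moms('scene',fill(w.shape,c),z)
    print(k,pad,L,"diff",(L-pad)[:2].round(1))
```

```text
0 [ 605.1 -121.4   -2.    85.2   66.4] [ 598.8 -125.2   52.6   18.1   16.3] diff [-6.3 -3.8]
1 [ 6.093e+02 -1.960e+01  5.000e-01  8.460e+01  6.640e+01] [606.5 -21.7  56.4  23.2  22.3] diff [-2.8 -2.1]
2 [621.6  83.5  -1.2  84.8  66.5] [617.6  82.6  -6.5  27.9  26.7] diff [-4.  -0.9]
3 [626.9 183.1  -2.3  84.9  66.3] [623.6 181.9  -4.8  34.7  32. ] diff [-3.3 -1.2]
```

Tiny is off by about (-3, -2) mm averaged over both views; the others are within about 1 mm. I'll regrasp tiny and shift it.

```bash
python3 -c "
from h import *
go(603,-125.2,150,87)"
```

```text
t 22.75 pos [453.  328.8 158.9] yaw 87.0 q6 0.68 F [ 0.2  0.5 -0.3] w 51.5 -> [-17.35 -44.56   0.93] turn 0.0
```

In the tool's units: -44.5 cm / 80 = -0.5563, -39 cm / 80 = -0.4875.

>>> send_rows(
  deltas=[
    {"dx":-0.025,"dy":-0.0688,"dz":0,"turn":0,"hand":0.4},
    {"dx":-0.05,"dy":-0.1375,"dz":0,"turn":0,"hand":0.4},
    {"dx":-0.075,"dy":-0.2063,"dz":0,"turn":0,"hand":0.4},
    {"dx":-0.1,"dy":-0.275,"dz":0,"turn":0,"hand":0.4},
    {"dx":-0.1313,"dy":-0.3438,"dz":0,"turn":0,"hand":0.4},
    {"dx":-0.1625,"dy":-0.4125,"dz":0,"turn":0,"hand":0.4},
    {"dx":-0.1938,"dy":-0.4875,"dz":0,"turn":0,"hand":0.4},
    {"dx":-0.2163,"dy":-0.5563,"dz":0.0113,"turn":0,"hand":0.4},
    {"dx":-0.2163,"dy":-0.5563,"dz":0.05,"turn":0,"hand":0.4},
    {"dx":-0.2163,"dy":-0.5563,"dz":0.075,"turn":0,"hand":0.4},
  ],
)

```text
time: 24.0
tool_pos: [0.6019, -0.1253, 0.0979]
tcp_rot: [0.027, 1.0, 0.0, -0.001]
contact_force: [-0.1, 0.5, 0.3]
gripper_width: 0.0514
grasp_force: 0.0
```

>>> send_rows(
  deltas=[
    {"dx":0,"dy":0,"dz":0,"turn":0,"hand":0.4},
    {"dx":0,"dy":0,"dz":0,"turn":0,"hand":0.4},
    {"dx":0,"dy":0,"dz":0,"turn":0,"hand":0.4},
  ],
)

```text
time: 24.38
tool_pos: [0.6041, -0.1231, 0.1007]
tcp_rot: [0.025, 1.0, -0.0, 0.001]
contact_force: [-0.3, 0.1, -1.0]
gripper_width: 0.0514
grasp_force: 0.0
```

```bash
python3 -c "
from h import *
go(603,-125.2,37.5,87)"
```

```text
t 24.38 pos [ 604.1 -123.1  100.7] yaw 87.09 q6 -0.15 F [-0.3  0.1 -1. ] w 51.4 -> [ 0.11 -0.21  6.32] turn 0.002
```

In the tool's units: 6.3 cm / 80 = 0.0788, 5 cm / 80 = 0.0625.

>>> send_rows(
  deltas=[
    {"dx":0.0013,"dy":-0.0025,"dz":0.0375,"turn":0,"hand":0.4},
    {"dx":0.0013,"dy":-0.0025,"dz":0.0625,"turn":0,"hand":0.4},
    {"dx":0.0013,"dy":-0.0025,"dz":0.0788,"turn":0,"hand":0.4},
    {"dx":0.0013,"dy":-0.0025,"dz":0.0788,"turn":0,"hand":0.4},
    {"dx":0.0013,"dy":-0.0025,"dz":0.0788,"turn":0,"hand":0.9},
    {"dx":0.0013,"dy":-0.0025,"dz":0.0788,"turn":0,"hand":0.9},
    {"dx":0.0013,"dy":-0.0025,"dz":0.0788,"turn":0,"hand":0.9},
    {"dx":0.0013,"dy":-0.0025,"dz":0.0788,"turn":0,"hand":0.9},
  ],
  force=40,
)

```text
time: 25.38
tool_pos: [0.6033, -0.1251, 0.0376]
tcp_rot: [0.025, 1.0, -0.0, 0.001]
contact_force: [-0.1, 0.3, 5.4]
gripper_width: 0.0273
grasp_force: 40.7
```

>>> send_rows(
  deltas=[
    {"dx":0,"dy":0,"dz":-0.0075,"turn":0,"hand":0.9},
    {"dx":-0.004,"dy":0.0025,"dz":-0.0075,"turn":0,"hand":0.9},
    {"dx":-0.004,"dy":0.0025,"dz":-0.0075,"turn":0,"hand":0.9},
    {"dx":-0.004,"dy":0.0025,"dz":-0.0075,"turn":0,"hand":0.9},
  ],
)

```text
time: 25.88
tool_pos: [0.6053, -0.1229, 0.042]
tcp_rot: [0.025, 1.0, 0.0, -0.0]
contact_force: [0.4, -0.4, -0.2]
gripper_width: 0.0273
grasp_force: 40.0
```

In the tool's units: -12 cm / 80 = -0.15, -9 cm / 80 = -0.1125.

>>> send_rows(
  deltas=[
    {"dx":-0.001,"dy":0,"dz":0.005,"turn":0,"hand":0.9},
    {"dx":-0.001,"dy":0,"dz":0.0063,"turn":0,"hand":0.9},
    {"dx":-0.001,"dy":0,"dz":0.0063,"turn":0,"hand":0.9},
    {"dx":-0.001,"dy":0,"dz":0.0063,"turn":0,"hand":0.45},
    {"dx":-0.001,"dy":0,"dz":0.0063,"turn":0,"hand":0.45},
    {"dx":-0.001,"dy":0,"dz":0.0063,"turn":0,"hand":0.45},
    {"dx":-0.001,"dy":0,"dz":-0.05,"turn":0,"hand":0.45},
    {"dx":-0.001,"dy":0,"dz":-0.1125,"turn":0,"hand":0.45},
    {"dx":0,"dy":0,"dz":-0.15,"turn":0,"hand":0.45},
  ],
)

```text
time: 27.0
tool_pos: [0.6066, -0.1232, 0.165]
tcp_rot: [0.025, 1.0, -0.0, 0.001]
contact_force: [1.0, 0.1, 0.6]
gripper_width: 0.0467
grasp_force: 0.0
```

In the tool's units: -23 cm / 80 = -0.2875, -19 cm / 80 = -0.2375.

>>> send_rows(
  deltas=[
    {"dx":0.0625,"dy":-0.0625,"dz":0,"turn":0,"hand":0.45},
    {"dx":0.125,"dy":-0.1125,"dz":0,"turn":0,"hand":0.45},
    {"dx":0.15,"dy":-0.175,"dz":0,"turn":0,"hand":0.45},
    {"dx":0.175,"dy":-0.2375,"dz":0,"turn":0,"hand":0.45},
    {"dx":0.175,"dy":-0.2875,"dz":0,"turn":0,"hand":0.45},
    {"dx":0.175,"dy":-0.2875,"dz":0,"turn":0,"hand":0.45},
    {"dx":0.175,"dy":-0.2875,"dz":0,"turn":0,"hand":0.45},
  ],
)

```text
time: 27.88
tool_pos: [0.4538, -0.3452, 0.162]
tcp_rot: [0.026, 1.0, 0.0, -0.0]
contact_force: [-0.8, 0.4, -0.6]
gripper_width: 0.0469
grasp_force: 0.0
```

Run:
```python
from h import *
im=get_image('top');sc=get_image('scene')
cv2.imwrite('pics/f.png',np.vstack([up(im,281,170,95,4)[200:500],up(sc,285,225,95,4)[150:440]])[:,:,::-1])
for z,q,r in((.03,(.604,-.125),12),(.04,(.608,-.022),14),(.05,(.62,.08),16),(.061,(.625,.18),18)):
    lab(im,*proj('top',[[*q,z]])[0],z,r=r)
q=proj('scene',[[.603,-.124,.03]])[0]; w=(sc.min(2)>165).astype(np.uint8)
c=min(comps(w,10,900),key=lambda c:np.linalg.norm(c.mean(0)-q)); print(moms('scene',fill(w.shape,c),.03))
```

```text
label [ 604.5 -124.1   17.4   15.8   88.5] screws 
label [608.6 -23.2  22.1  21.6  -0.9] screws [[594.8, -49.0], [618.7, -50.4]]
label [620.3  80.8  28.2  27.3  -0.8] screws [[599.2, 69.3], [599.3, 81.3], [599.5, 92.7], [594.2, 50.3], [643.4, 68.6], [643.0, 80.0], [643.3, 92.6], [644.4, 100.4]]
label [626.2 179.7  34.7  32.2  -1.6] screws [[601.7, 167.5], [602.3, 181.0], [603.1, 194.6], [639.8, 231.4]]
[ 602.3 -122.7   43.4   17.7   17.2]
```

View pics/f.png

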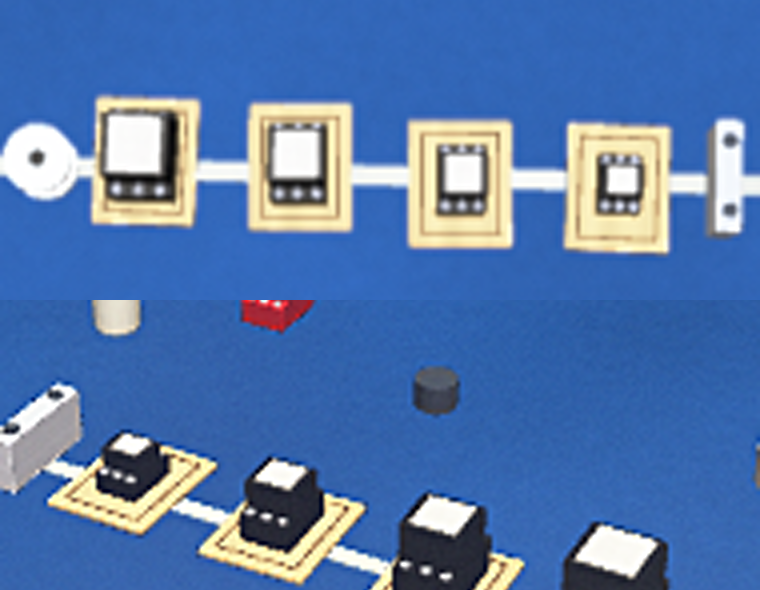

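Tiny (label near (621,180) in the upper half) now measures within about 1 mm of its pad centre. All four stand upright, centred and square, with the arm clear.

```bash
python3 -c "
from workcell import *
print(job_done())"
```

```text
the job is handed in; nothing more can be done
None
```

I handed the job in at about 28 s: the four black transformers stand upright and square on their pads in size order, tiny beside the end stop and large at the other end, each within roughly 1–2 mm of its pad's centre by the camera measurements.

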